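# Open the spring gate of a prop crate past its sagging bolt

## Robot

A 6-joint arm with a two-finger parallel gripper is mounted at the origin on the work surface. World frame = base frame: x ahead of the robot, y to its left, z up, the work surface at z = 0. Lengths are in mm, angles in rad, forces in N, time in s.
With the tool pointing down it reaches from about 250 to 775 mm from the base axis. Payload 4 kg.
Tool frame: the origin (TCP) lies midway between the tips of the shut fingers; the grasp point (between the pads) lies 19 mm behind it; z points along the fingers, y is the line along which they close (so a half turn about z gives the same grasp; the last joint's range is limited). The gripper opens to 85 mm and grips with 20 to 120 N. Pads are 22 mm wide; open, the fingers measure 114 mm over their backs; the gripper's body (76 mm by 85 mm) begins 54 mm behind the grasp point. The pads swing forward as they close: fully open they stand 13 mm farther back than shut.
Start: joints at [-1.227, 0.087, 1.371, -0, 1.684, -0.103], TCP at [237.644, -496.027, 231.341] pointing down, gripper open.
Joint ranges: [-3.1, 3.1], [-0.76, 2.03], [0.27, 2.55], [-1.08, 4.22], [0.17, 2.65], [-2.57, 2.57]. Speed limits (rad/s): [2.79, 2.79, 3.14, 3.14, 3.14, 3.14].

## Interface

Orientations are given as a rotation vector (axis times angle).
In Python, from workcell import observe, imaging, ctrl gives the robot as it stands.
- The arm moves only by the shell command python3 -m crank 'ROWS' [FORCE]. ROWS is JSON, a list of rows, each a list of 7 numbers: the turn, a rotation vector about the world's x, y, z in degrees, then the shift along the world's x, y, z in m, then the finger opening in m, from 0 to 0.0854. In form: [[ax, ay, az, x, y, z, jaw], ...]. A call has 1 to 5 rows; each row shifts and turns the commanded pose from where the row before left it; what a row does not reach is not made up. A row lasts 1/8 s, in which the tool goes at most 62.5 mm and 10.7 degrees, less where a joint would pass 70% of its speed; a pose out of reach is approached as far as the arm can. A call with a gripper value outside its range is refused whole. The fingers move at their own pace and stop on an object; FORCE is the grip in N (left out, the last holds). Time passes only in rows, so rows that do not move let the fingers close. It gives the time, the measured TCP pose, the force, the opening and the grip force at its end, in the units of the state.
- observe(): the state, without advancing time (a new reading comes with each control period).
- imaging.grab_frame(name): name is "scene" or "top"; returns (picture, depth): 400x640x3 uint8, blue, green, red; 400x640 float32, mm along the optical axis (not along the pixel's ray), 0 where there is no reading.
- imaging.camera_model(name): a dict with "fx", "fy", "cx", "cy" (pixels), "k1" (the pictures are not rectified: a ray, as slopes to the right and down, at radius r is drawn at 1 + k1 r^2 times it, then the intrinsics apply), "R" (3x3) and "t" (3): a world point X has camera coordinates R X + t. Camera axes: x right, y down, z forward; pixel columns grow to the right and rows downward; lengths in mm; the calibration is good to about 2 mm. A picture is of the moment at which its call begins. camera_model takes no time and is no camera call.
- ctrl.sign_off(): hands the job in; it is judged then, once.
The state is a dict: "time": time; "joints": joint angles; "qvel": joint speeds; "tau": joint torques, N m; "ee_pos": TCP position; "orientation": TCP orientation; "force": force on the tool from outside, world axes, zero at the start; "torque": the same for the moment, N m; "width": finger opening in mm; "grasp_force": force on a finger pad.
Only numpy, scipy, OpenCV 4.12 (cv2) and the standard library are available. Lean on these libraries where they do the work, as an engineer would, in place of code of your own. Each camera call takes 0.05 s, during which the arm holds its last target. There are 200 camera calls.

## Task

First slide the red transport lock on the prop crate all the way to its end stop. Then take the brass knob of the sagging bolt, lift it over the bent lip of the keeper while drawing the bolt fully out, without wrenching it against the keeper. Pull the spring-loaded gate about 8 cm ajar at its free edge and finish while still holding it there: do not let go, and leave the things around the crate where they are.

Things in the scene. Friction and masses are not known exactly. Their poses are not given: they have to be found in the camera images.
- crate: Fixed open plywood prop crate, 250 deep, 470 wide, front 195 mm high, with a cardboard gear inside. Origin on the bench, middle of the front face; x points into the crate, away from the robot, y left along the front, z up. Gate at y -50 to +200 mm, fixed panel right of it. The mechanisms sit before the front (x -41 to 0 mm); only the red grip and brass knob stand above z 200 mm.
- keeper: Steel U-shaped keeper, open to the top, on the fixed panel (origin and axes = crate's): x -41 to 0, y -123 to -77, top z 158 mm. At its gate end a bent lip (y -86 to -80 mm) stands 9 mm above the underside of the resting bolt head and stops it. Its front strap keeps the head, and so the gate, from coming towards the robot until the head is out.
- gate: Wooden slatted gate leaf, 250 mm wide, 18 mm thick, 18 to 195 mm above the bench; it carries the bolt. Origin on the vertical hinge axis at crate (0, +205) mm, its left end; axes as the crate's when shut. A spring pulls it shut: 0.48 N m when shut, rising by 1.2 N m per rad; it slams if let go.
- bolt: Sagging barrel bolt on the gate in tall worn staples, about 0.3 kg: steel rod 14 mm in diameter along y, square hooked head at its right end, upright brass knob. Origin on the rod axis under the knob, at crate (-22, +5, 165) mm when undrawn and sagging. Moves only along the gate (bolt_draw, friction 2 N, stays) and up (bolt_lift, drops back by its weight).
- transport_lock: Red plastic transport lock on a rail on the fixed panel; origin under the middle of its carriage (34 x 34 x 18 mm), at crate (-22, -155, 176) mm when lock_slide = 0. An upright fin grip on top; a flat tongue reaches 65 mm left (+y) of the origin over the bolt's head and lets it rise only about 4 mm until the lock is slid away.
- lock_grip (a point): Middle of the lock's fin grip, 224 mm above the bench. The fin is 14 mm thick along y, 26 mm along x, and stands from 193 to 241 mm above the bench, free on all sides.
- bolt_knob (a point): Grip point on the axis of the upright cylindrical brass knob, 224 mm above the bench when the bolt sags. The knob is 20 mm in diameter, its top 19 mm above this point, its lower end 23 mm below it; under it a stem of 14 mm. It stands free above the gate's top.
- bolt_head (a point): Centre line of the bolt's square head (18 mm along x, 20 mm along y); the head hangs 18 mm below this point and rises 8 mm above it. Undrawn it sits in the keeper at crate (-22, -105, 165) mm.
- gate_hinge (a point): Point on the gate's vertical hinge axis, 165 mm above the bench.
- gate_edge (a point): Top front corner of the gate's free (right) edge, 255 mm from the hinge axis, 195 mm above the bench.
- lock_slide (a joint): Travel of the transport lock in m: 0 = locked, 0.045 = at its end stop; grows as it slides to the right (crate -y, away from the gate). Starts at 0 to 0.012. Friction about 3 N, stays where it is left.
- bolt_draw (a joint): Draw of the bolt in m: 0 = fully in the keeper, 0.055 = fully drawn against its stop; grows to the left (gate +y, towards the hinge). From 0.042 the head is clear of the keeper.
- bolt_lift (a joint): Lift of the bolt in m: 0 = sagging, at most 0.018. Under 0.009 the head catches on the keeper's lip; 0.011 to 0.015 clears it. Once drawn past the lip it need not be lifted any more.
- gate_swing (a joint): Opening of the gate in rad: 0 = shut, at most 0.9; opening brings the free (right) edge towards the robot (crate -x). At 0.32 the free edge stands 8 cm ajar.
- sealant: Bystander: upright blue and white sealant cartridge, 50 mm in diameter, 200 mm tall, to the left of the crate; origin at its foot.
- paint_pot: Bystander: open grey-white paint pot, 90 mm in diameter, with two side handles, 85 mm tall, to the right of the crate; origin at its foot.
- gear_tooth: Bystander: loose gear tooth of brown card with white top, 60 x 45 x 63 mm, at the left; origin at its foot.
- brush: Bystander: brush lying on the bench at the right; origin under its middle.

How it is judged (in metres and radians):
On the way, in this order (a step that is already met when the one before it is completed fails the run):
1. the transport lock is at its end stop (value of joint lock_slide above 0.041 m), for 0.1 s.
2. the bolt is drawn clear of the keeper (value of joint bolt_draw above 0.042 m and value of joint lock_slide above 0.041 m), for 0.1 s.
At the end, for the whole second after the job is handed in: The lock is at its end stop (over 41 of 45 mm), the bolt is still drawn (over 35 mm), and the gripper's fingers hold the gate by its leaf or its bolt (over 1 N), still, at 0.20 to 0.46 rad, that is 5 to 11 cm ajar at its free edge (value of joint lock_slide above 0.041 m and value of joint bolt_draw above 0.035 m and value of joint gate_swing between 0.2 and 0.46 rad and (contact force between the fingers and gate above 1 N or contact force between the fingers and bolt above 1 N) and velocity of joint gate_swing between -0.08 and 0.08 rad/s); the arm keeps its last pose, push and grip.
It fails at once if the bolt is wrenched against the keeper (over 40 N) (contact force between bolt and keeper above 40 N).
It fails at once if a thing beside the crate is pushed away (over 30 mm) (distance of any of sealant, paint_pot, gear_tooth, brush from where it was at the start of the episode above 0.03 m).
It also fails if it takes over 42 s, if anything falls off the work surface, if the arm or the gripper's body presses on something with over 40 N, if the wrist force passes 120 N, or if a joint passes its speed limit or range.

## Working session

There is one attempt and no reset: what is moved stays moved. The work goes in short steps, Python scripts to look and compute and a shell command to move; the robot and the scene stay as the last step left them, time stands still between calls to the robot, and variables do not carry over. Pictures are saved under pics/ and viewed, at most 10 in all, crops included, and the job is handed in when it is done.

```bash
mkdir -p pics; ls; python3 - <<'E'
from workcell import observe, imaging, ctrl
import cv2,numpy as np
for n in("scene","top"):
    p,d=imaging.grab_frame(n); cv2.imwrite(f"pics/{n}0.png",p); np.save(f"pics/{n}0.npy",d)
    m=imaging.camera_model(n); print(n,{k:np.round(v,4).tolist() for k,v in m.items()})
print(observe())
E
```

```text
pics
scene {'fx': 378.9605, 'fy': 378.9605, 'cx': 322.1091, 'cy': 197.5122, 'k1': -0.0821, 'R': [[0.1886, 0.982, 0.0121], [0.5296, -0.0914, -0.8433], [-0.827, 0.1654, -0.5373]], 't': [-97.8379, -124.3129, 1619.4952]}
top {'fx': 429.7242, 'fy': 429.7242, 'cx': 313.7655, 'cy': 194.7544, 'k1': -0.1101, 'R': [[-0.0015, -1.0, 0.0039], [-0.987, 0.0008, -0.1605], [0.1605, -0.0041, -0.987]], 't': [-11.5722, 508.4914, 1278.8648]}
{'time': 0.1, 'joints': array([-1.22713314e+00,  8.79007849e-02,  1.37214862e+00, -2.53459458e-06,
        1.68356683e+00, -1.03086223e-01]), 'qvel': array([-0.00023324, -0.00345387, -0.00372385,  0.00091581, -0.00010731,
        0.00268325]), 'tau': array([ 2.12794366e-03, -3.53015363e+01, -3.14218926e+01,  1.02536774e-04,
        7.87470723e-03, -2.60249912e-06]), 'ee_pos': array([ 237.46922091, -495.59345179,  230.22231131]), 'orientation': array([-3.06158247e+00, -6.95485680e-01,  3.85112752e-04]), 'force': array([-0.28885196, -0.26101289,  0.26289236]), 'torque': array([-0.01716673, -0.02679172, -0.00341002]), 'grasp_force': 0.0, 'width': 85.60548292408954}
```

View pics/scene0.png

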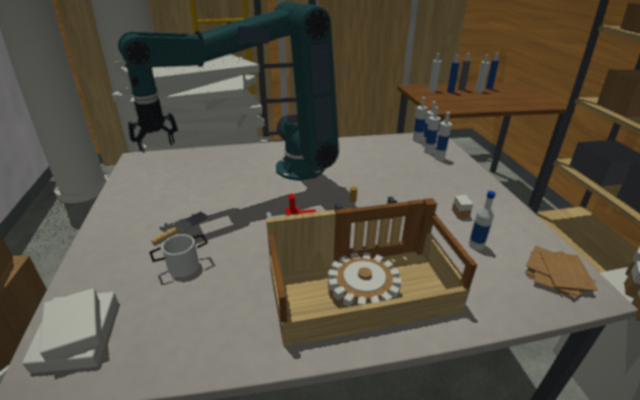

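View pics/top0.png

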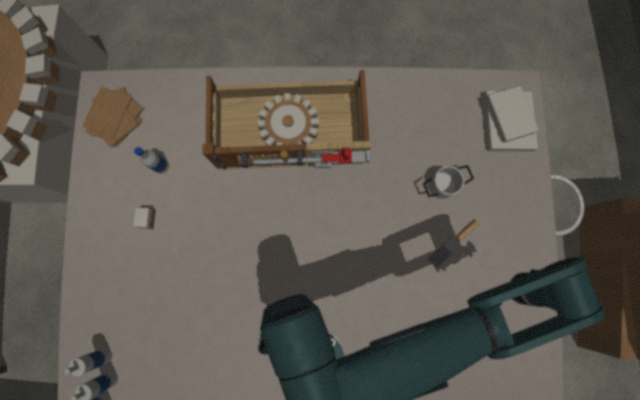

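The scene view shows the red fin at about (292,203) and the brass knob at (353,193). In the top view the red lock is at (345,156), the knob is near (287,155), and the crate is slightly rotated.

```bash
cat > h.py <<'E'
import cv2,numpy as np
from workcell import imaging
def ray(n,uv):
    m=imaging.camera_model(n);R=np.array(m['R']);t=np.array(m['t'])
    K=np.array([[m['fx'],0,m['cx']],[0,m['fy'],m['cy']],[0,0,1]])
    s=cv2.undistortPoints(np.array([[uv]],float),K,np.array([m['k1'],0,0,0.]))[0,0]
    return -R.T@t, R.T@np.array([*s,1.])
def plane(n,uv,z):
    c,d=ray(n,uv); return c+d*(z-c[2])/d[2]
def pix(n,X):
    m=imaging.camera_model(n);R=np.array(m['R']);t=np.array(m['t'])
    K=np.array([[m['fx'],0,m['cx']],[0,m['fy'],m['cy']],[0,0,1]])
    return cv2.projectPoints(np.array([X],float),cv2.Rodrigues(R)[0],t,K,np.array([m['k1'],0,0,0.]))[0].ravel()
def red(p):
    h=cv2.cvtColor(p,cv2.COLOR_BGR2HSV);return ((h[...,0]<6)|(h[...,0]>174))&(h[...,1]>190)&(h[...,2]>80)
def brass(p):
    h=cv2.cvtColor(p,cv2.COLOR_BGR2HSV);return (h[...,0]>10)&(h[...,0]<28)&(h[...,1]>130)&(h[...,2]>60)
E
python3 - <<'E'
from h import *
s=cv2.imread('pics/scene0.png');t=cv2.imread('pics/top0.png')
for n,p,f,(r0,r1,c0,c1) in(("scene",s,red,(180,225,270,340)),("top",t,red,(140,175,310,380)),("scene",s,brass,(183,203,343,365)),("top",t,brass,(140,170,270,300))):
    m=np.zeros(p.shape[:2],bool);m[r0:r1,c0:c1]=f(p)[r0:r1,c0:c1]
    k,l,st,ce=cv2.connectedComponentsWithStats(m.astype('uint8'))
    print(n,f.__name__,[(st[i].tolist(),ce[i].round(1).tolist()) for i in range(1,k) if st[i,4]>6])
a=cv2.resize(s[180:230,265:365],None,fx=7,fy=6,interpolation=2)[:295,:]
b=cv2.resize(t[140:175,200:380],None,fx=4,fy=7,interpolation=2)
W=max(a.shape[1],b.shape[1]);f=lambda q:cv2.copyMakeBorder(q,0,0,0,W-q.shape[1],0)
cv2.imwrite('pics/c.png',np.vstack([f(a),f(b)]))
# depth-based cloud: crate front top edge
for n,uv in(("top",(230,163)),("top",(208,160)),("top",(367,158)),("top",(345,155)),("top",(287,155))):
    print(uv,np.load('pics/top0.npy')[uv[1],uv[0]],plane(n,uv,195).round(0))
E
```

```text
scene red [([289, 195, 5, 10, 32], [291.2, 198.4]), ([286, 205, 29, 10, 99], [295.8, 210.4])]
top red [([324, 149, 26, 13, 138], [339.3, 156.5])]
scene brass [([350, 187, 6, 15, 69], [352.7, 194.0])]
top brass [([270, 144, 30, 15, 206], [284.2, 149.6])]
(230, 163) 1310.5615 [572. 219. 195.]
(208, 160) 1251.2032 [581. 281. 195.]
(367, 158) 1184.5117 [ 586. -158.  195.]
(345, 155) 1135.4474 [594. -98. 195.]
(287, 155) 1144.8506 [594.  62. 195.]
```

View pics/c.png

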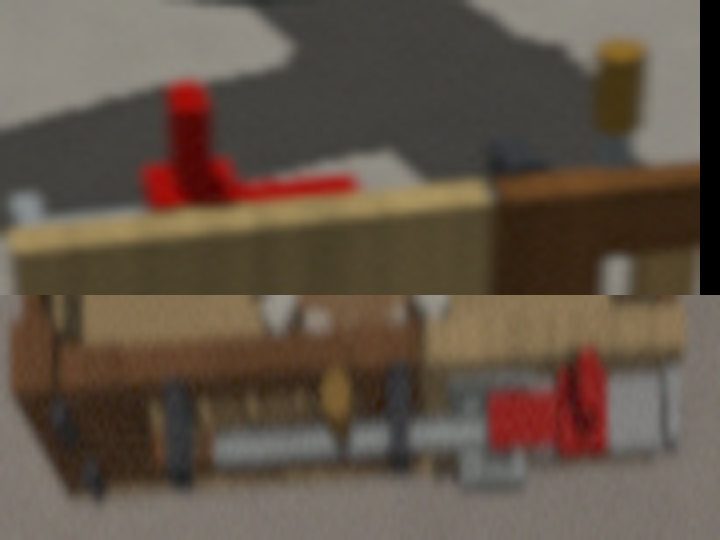

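The crop shows the knob's top disc at scene ≈(353.5,188) and top ≈(284,153). The fin's top is at scene ≈(292,194.5) and top ≈(347,151). The tongue still lies over the bolt head.

```bash
python3 - <<'E'
from h import *
def cloud(n,box):
    r0,r1,c0,c1=box;d=np.load(f'pics/{n}0.npy');m=imaging.camera_model(n);R=np.array(m['R']);t=np.array(m['t']);o=[]
    for v in range(r0,r1):
        for u in range(c0,c1):
            if d[v,u]>0:
                _,q=ray(n,(u,v)); q=R@q; o.append(R.T@(q*d[v,u]-t))
    return np.array(o)
print('knob plane',plane('scene',(353.5,188.2),243).round(1),plane('top',(283.7,152.9),243).round(1))
print('fin plane',plane('scene',(291.8,194.5),241).round(1),plane('top',(347,151.5),241).round(1))
for n,bk,bf in(("top",(140,170,274,295),(140,170,330,360)),("scene",(183,205,345,362),(190,215,283,300))):
    for nm,b in(("knob",bk),("fin",bf)):
        c=cloud(n,b);c=c[(c[:,2]>212)&(c[:,2]<255)]
        if len(c):print(n,nm,len(c),'med',np.median(c,0).round(1),c.min(0).round(0),c.max(0).round(0))
# crate orientation: points in top with z 180-205 near front; scene fixed panel top edge
c=cloud("top",(75,170,205,375));
w=c[(c[:,2]>185)&(c[:,2]<200)]
front=[]
for y in range(-150,260,12):
    s=w[(abs(w[:,1]-y)<6)&(w[:,0]<680)]
    if len(s)>2: front.append((y,s[:,0].min(),np.median(s[:,0]),s[:,0].max()))
print(np.round(front,0).tolist())
f=np.array(front);print('slopes',[np.degrees(np.arctan(np.polyfit(f[:,0],f[:,i],1)[0])).round(1) for i in(1,2,3)])
for a,b in[((14,234),(486,186))]:
    for q in(a,b): print('panel back/front top edge',plane('scene',(265+q[0]/7,180+q[1]/6),195).round(1))
E
```

```text
knob plane [586.5  69.7 243. ] [587.7  67.9 243. ]
fin plane [586.9 -96.6 241. ] [592.  -99.5 241. ]
top knob 65 med [583.8  68.4 242.7] [577.  60. 213.] [596.  78. 249.]
top fin 68 med [590.  -97.6 240.2] [ 580. -105.  213.] [605. -91. 246.]
scene knob 96 med [593.8  68.2 233.5] [576.  60. 212.] [599.  79. 246.]
scene fin 93 med [603.4 -98.5 232.4] [ 581. -105.  213.] [608. -90. 245.]Traceback (most recent call last):
  File "<stdin>", line 16, in <module>
  File "<stdin>", line 7, in cloud
  File "h.py", line 4, in ray
    m=imaging.camera_model(n);R=np.array(m['R']);t=np.array(m['t'])
ValueError: time passes only in moves, steps and waits
```

```bash
python3 - <<'E'
import h;from h import *
M={n:imaging.camera_model(n) for n in("scene","top")};h.imaging=type('o',(),{'camera_model':staticmethod(lambda n:M[n])})
d=np.load('pics/top0.npy');m=M['top'];R=np.array(m['R']);t=np.array(m['t']);o=[]
for v in range(75,172):
    for u in range(203,377):
        if d[v,u]>0:
            _,q=ray('top',(u,v));q=R@q;o.append(R.T@(q*d[v,u]-t))
c=np.array(o);w=c[(c[:,2]>186)&(c[:,2]<202)&(c[:,0]>560)]
f=[]
for y in range(-170,260,14):
    s=w[(abs(w[:,1]-y)<7)&(w[:,0]<660)]
    if len(s)>2:f.append((y,s[:,0].min(),np.median(s[:,0]),s[:,0].max()))
f=np.array(f);print(f.round(0).tolist())
print([np.degrees(np.arctan(np.polyfit(f[:,0],f[:,i],1)[0])).round(1) for i in(1,2,3)])
for q in((14,240),(486,195),(490,190)): print(plane('scene',(265+q[0]/7,180+q[1]/6),195).round(1))
K=imaging
E
```

```text
[[-170.0, 583.0, 619.0, 635.0], [-156.0, 583.0, 619.0, 635.0], [-142.0, 617.0, 625.0, 635.0], [-128.0, 616.0, 625.0, 635.0], [-114.0, 577.0, 616.0, 635.0], [-100.0, 576.0, 622.0, 634.0], [-86.0, 576.0, 602.0, 632.0], [-72.0, 588.0, 620.0, 632.0], [-58.0, 582.0, 620.0, 632.0], [-44.0, 582.0, 620.0, 632.0], [-30.0, 582.0, 619.0, 631.0], [-16.0, 612.0, 619.0, 630.0], [-2.0, 611.0, 620.0, 628.0], [12.0, 611.0, 620.0, 629.0], [26.0, 575.0, 604.0, 629.0], [40.0, 576.0, 615.0, 629.0], [54.0, 610.0, 617.0, 626.0], [68.0, 581.0, 618.0, 627.0], [82.0, 609.0, 617.0, 626.0], [96.0, 608.0, 616.0, 624.0], [110.0, 608.0, 616.0, 623.0], [124.0, 607.0, 615.0, 623.0], [138.0, 607.0, 614.0, 623.0], [152.0, 607.0, 614.0, 623.0], [166.0, 606.0, 612.0, 622.0], [180.0, 569.0, 596.0, 621.0], [194.0, 590.0, 612.0, 621.0], [208.0, 605.0, 611.0, 618.0], [222.0, 604.0, 610.0, 619.0], [236.0, 600.0, 609.0, 619.0], [250.0, 600.0, 608.0, 618.0]]
[np.float64(1.8), np.float64(-1.7), np.float64(-2.5)]
[ 625.3 -166.8  195. ]
[622.  11. 195.]
[618.4  13.3 195. ]
```

```bash
python3 -m crank '[[0,0,-8,0.039,0.044,0.011,0.05],[0,0,-8,0.039,0.044,0.011,0.05],[0,0,-7.5,0.039,0.044,0.011,0.05],[0,0,0,0.039,0.044,0.011,0.05],[0,0,0,0.039,0.044,0.011,0.05]]' 30; python3 -m crank '[[0,0,0,0.040,0.0445,0,0.05],[0,0,0,0.040,0.0445,0,0.05],[0,0,0,0.040,0.0445,0,0.05],[0,0,0,0.040,0.0445,0,0.05],[0,0,0,0,0,0,0.05]]'
```

```text
time: 0.72
ee_pos: [433.4, -274.4, 286.2]
orientation: [-3.141, -0.057, 0.001]
force: [-0.7, -0.5, -0.2]
width: 49.8
grasp_force: 0.0
time: 1.35
ee_pos: [594.2, -94.4, 284.2]
orientation: [-3.139, -0.067, 0.004]
force: [-0.5, 0.1, -0.5]
width: 50.1
grasp_force: 0.0
```

```bash
python3 -m crank '[[0,0,0,-0.002,-0.0035,-0.03,0.05],[0,0,0,0,0,-0.03,0.05],[0,0,0,0,0,-0.018,0.05],[0,0,0,0,0,0,0.05]]'; python3 - <<'E'
from h import *
for n,(r,c) in(("scene",(150,250)),("top",(110,290))):
    p,_=imaging.grab_frame(n);cv2.imwrite(f'pics/{n}1.png',p)
a=cv2.imread('pics/scene1.png')[165:225,255:375];b=cv2.imread('pics/top1.png')[130:190,260:380]
f=lambda q:cv2.resize(q,None,fx=5,fy=5,interpolation=2)
cv2.imwrite('pics/d.png',np.vstack([f(a),f(b)]))
E
```

```text
time: 1.85
ee_pos: [589.4, -102.0, 206.4]
orientation: [-3.14, -0.056, 0.006]
force: [-0.3, 0.5, 0.3]
width: 49.7
grasp_force: 0.0
```

View pics/d.png

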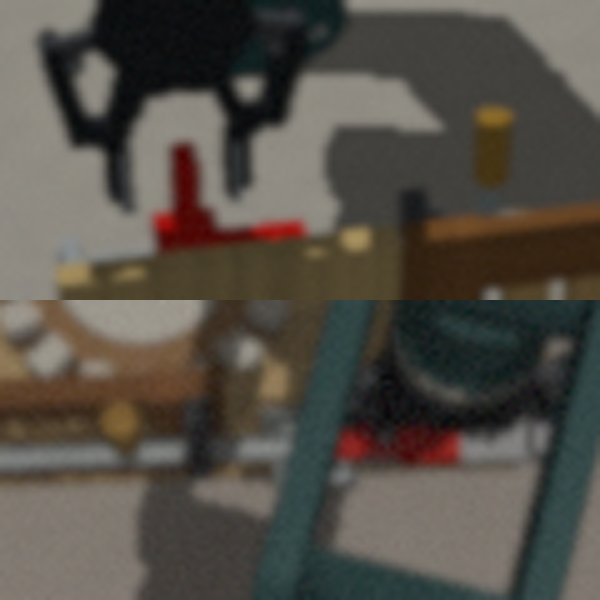

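The fin (crop 183,175) sits midway between the fingers (122 and 237). I'll close on it.

```bash
python3 -m crank '[[0,0,0,0,0,0,0.0],[0,0,0,0,0,0,0.0],[0,0,0,0,0,0,0.0],[0,0,0,0,0,0,0.0]]' 30; python3 -m crank '[[0,0,0,0,-0.006,0,0],[0,0,0,0.0004,-0.01,0,0],[0,0,0,0.0004,-0.01,0,0],[0,0,0,0,0,0,0]]'
```

```text
time: 2.45
ee_pos: [591.2, -101.2, 209.9]
orientation: [3.141, 0.058, 0.004]
force: [0.2, 1.7, 5.9]
width: 13.5
grasp_force: 33.6
time: 2.95
ee_pos: [592.2, -128.3, 209.9]
orientation: [3.14, 0.057, 0.005]
force: [0.7, 0.1, 6.4]
width: 13.7
grasp_force: 33.6
```

```bash
python3 -m crank '[[0,0,0,0.0003,-0.008,0,0],[0,0,0,0,-0.004,0,0],[0,0,0,0,0,0,0]]';python3 -m crank '[[0,0,0,0,-0.003,0,0],[0,0,0,0,0,0,0]]'
```

```text
time: 3.32
ee_pos: [592.6, -136.9, 209.9]
orientation: [-3.136, -0.061, -0.005]
force: [-0.2, 8.2, 6.1]
width: 13.4
grasp_force: 33.7
time: 3.58
ee_pos: [592.6, -137.1, 209.9]
orientation: [-3.131, -0.064, -0.004]
force: [0.7, 14.2, 6.8]
width: 13.6
grasp_force: 33.8
```

```bash
python3 -m crank '[[0,0,0,0,0.004,0,0],[0,0,0,0,0,0,0.05],[0,0,0,0,0,0,0.05],[0,0,0,0,0,0,0.05],[0,0,0,0,0,0.04,0.05]]';python3 -m crank '[[0,0,0,0,0,0.04,0.05],[0,0,0,-0.0018,0.051,0,0.05],[0,0,0,-0.0018,0.051,0,0.05],[0,0,0,-0.0018,0.051,0,0.05],[0,0,0,-0.0018,0.051,0,0.05]]'; python3 -m crank '[[0,0,0,0,0,0,0.05],[0,0,0,0,0,0,0.05]]'; python3 - <<'E'
from h import *
for n in("scene","top"):
    p,_=imaging.grab_frame(n);cv2.imwrite(f'pics/{n}2.png',p)
a=cv2.imread('pics/scene2.png')[150:225,265:385];b=cv2.imread('pics/top2.png')[135:180,265:385]
f=lambda q:cv2.resize(q,None,fx=5,fy=5,interpolation=2)
cv2.imwrite('pics/e.png',np.vstack([f(a),f(b)]))
E
```

```text
time: 4.2
ee_pos: [589.6, -138.4, 243.4]
orientation: [-3.138, -0.056, 0.016]
force: [0.9, -1.1, 0.8]
width: 50.2
grasp_force: 0.0
time: 4.82
ee_pos: [584.4, 66.5, 288.0]
orientation: [3.141, 0.056, -0.0]
force: [0.1, 0.4, 0.2]
width: 50.0
grasp_force: 0.0
time: 5.08
ee_pos: [584.6, 65.0, 288.0]
orientation: [3.14, 0.057, -0.001]
force: [-1.0, 0.3, -0.0]
width: 50.0
grasp_force: 0.0
```

View pics/e.png

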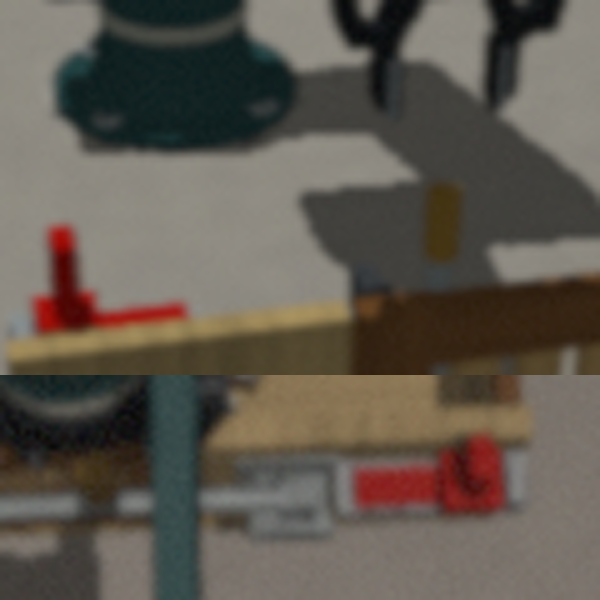

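The tongue is now clear of the bolt head, and the knob (crop 443,220) is centred between the fingers (388 and 502). Next I lower and grip.

```bash
python3 -m crank '[[0,0,0,0.002,0.003,-0.03,0.05],[0,0,0,0,0,-0.03,0.05],[0,0,0,0,0,-0.022,0.05],[0,0,0,0,0,0,0.05]]' 50; python3 -m crank '[[0,0,0,0,0,0,0],[0,0,0,0,0,0,0],[0,0,0,0,0,0,0],[0,0,0,0,0,0,0]]' 50
```

```text
time: 5.68
ee_pos: [585.4, 67.0, 203.7]
orientation: [3.141, 0.054, -0.008]
force: [-1.7, 1.0, -0.2]
width: 50.3
grasp_force: 0.0
time: 6.18
ee_pos: [587.4, 68.3, 208.3]
orientation: [3.141, 0.057, 0.006]
force: [0.5, 0.4, 6.1]
width: 18.3
grasp_force: 49.4
```

```bash
python3 -m crank '[[0,0,0,0,0,0.006,0],[0,0,0,0,0,0.006,0],[0,0,0,0,0,0,0],[0,0,0,0,0,0,0]]'
```

```text
time: 6.68
ee_pos: [586.7, 68.3, 218.0]
orientation: [3.141, 0.057, -0.0]
force: [3.6, 0.1, -3.1]
width: 19.1
grasp_force: 48.9
```

```bash
python3 -m crank '[[0,0,0,0,0,0.0035,0],[0,0,0,0,0,0,0]]'; python3 -m crank '[[0,0,0,-0.0004,0.01,0,0],[0,0,0,0,0,0,0]]'
```

```text
time: 6.92
ee_pos: [586.6, 68.3, 222.1]
orientation: [3.141, 0.057, 0.0]
force: [4.3, -1.2, -2.0]
width: 18.6
grasp_force: 48.9
time: 7.18
ee_pos: [586.2, 79.8, 221.9]
orientation: [-3.14, -0.06, -0.001]
force: [3.1, 1.4, -2.5]
width: 18.8
grasp_force: 49.0
```

```bash
python3 -m crank '[[0,0,0,-0.0004,0.01,0,0],[0,0,0,-0.0004,0.01,0,0],[0,0,0,-0.0004,0.01,0,0],[0,0,0,-0.0003,0.008,0,0],[0,0,0,0,0,0,0]]';  python3 -m crank '[[0,0,0,-0.0001,0.003,0,0],[0,0,0,0,0.003,0,0],[0,0,0,0,0,0,0]]'
```

```text
time: 7.8
ee_pos: [584.7, 118.2, 221.8]
orientation: [-3.139, -0.06, -0.001]
force: [4.9, 1.8, -3.5]
width: 19.0
grasp_force: 49.1
time: 8.18
ee_pos: [584.6, 122.5, 221.8]
orientation: [-3.141, -0.057, 0.0]
force: [4.2, -0.5, -3.5]
width: 18.8
grasp_force: 49.1
```

```bash
python3 -m crank '[[0,0,-3,-0.0078,0.0011,0,0],[0,0,-3,-0.0078,0.0015,0,0],[0,0,-3,-0.0077,0.0019,0,0],[0,0,0,0,0,0,0]]'
```

```text
time: 8.68
ee_pos: [561.5, 127.0, 222.1]
orientation: [-3.136, 0.189, -0.002]
force: [5.2, -0.4, -2.9]
width: 18.7
grasp_force: 49.1
```

```bash
python3 -m crank '[[0,0,-3,-0.0075,0.0023,0,0],[0,0,-3,-0.0074,0.0027,0,0],[0,0,-3,-0.0074,0.0031,0,0],[0,0,0,0,0,0,0],[0,0,0,0,0,0,0]]'; python3 - <<'E'
from h import *
for n in("scene","top"):
    p,_=imaging.grab_frame(n);cv2.imwrite(f'pics/{n}3.png',p)
a=cv2.imread('pics/scene3.png')[160:230,260:400];b=cv2.imread('pics/top3.png')[130:190,220:380]
cv2.imwrite('pics/f.png',np.vstack([cv2.resize(q,(700,297),interpolation=2) for q in(a,b)]))
E
```

```text
time: 9.3
ee_pos: [540.0, 134.8, 222.3]
orientation: [-3.111, 0.433, -0.004]
force: [6.0, -0.7, -2.8]
width: 18.3
grasp_force: 49.1
```

View pics/f.png

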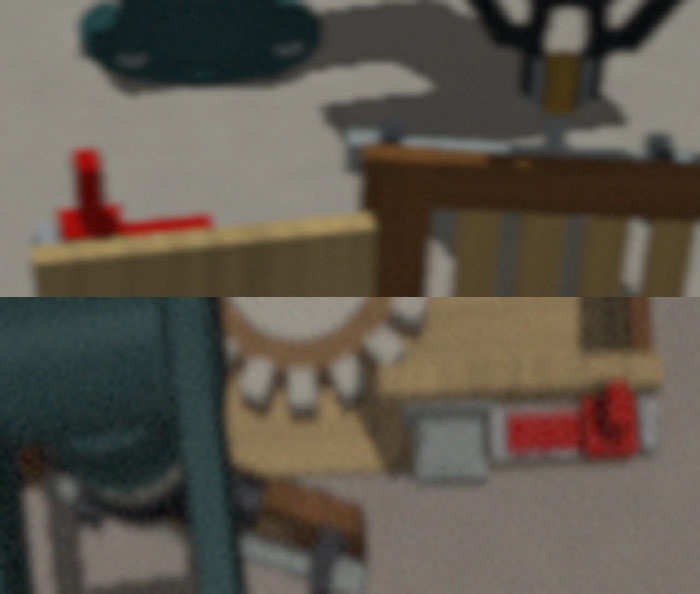

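The gate is ajar at about 0.32 rad with its edge well out (top crop 365,560). The head is free of the keeper, the knob is still gripped, and the lock is at its end. Handing in.

```bash
python3 -c "
from workcell import ctrl
print(ctrl.sign_off())"
```

```text
the job is handed in; nothing more can be done
None
```

I slid the lock to its end stop, lifted the bolt over the keeper's lip and drew it about 54 of 55 mm, then handed in with the gripper still holding the gate at about 0.32 rad (8 cm ajar); the sign-off returned no verdict, so I don't know how it was judged.

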